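Make up a sign-making kit: stack the blanks, scan the stain jars

ROBOT

A 6-joint arm with a two-finger parallel gripper is mounted at the origin on the work surface. World frame = base frame: x ahead of the robot, y to its left, z up, the work surface at z = 0. Lengths are in m, angles in rad, forces in N, time in s.
With the tool pointing down it reaches from about 0.375 to 0.9 m from the base axis. Payload 3.1 kg.
Tool frame: the origin (TCP) lies at the very end of the fingers, on their centre line; the grasp point (between the pads) lies 19 mm behind it; z points along the fingers, y is the line along which they close (so a half turn about z gives the same grasp; the last joint's range is limited). The gripper opens to 85 mm and grips with 20 to 120 N. Pads are 22 mm wide; open, the fingers measure 114 mm over their backs; the gripper's body (76 mm by 85 mm) begins 54 mm behind the grasp point. The pads swing forward as they close: fully open they stand 13 mm farther back than shut.
Start: joints at [-1.319, 0.527, 1.433, -0, 1.181, -0.178], TCP at [0.26, -0.568, 0.231] pointing down, gripper open.
Joint ranges: [-3.08, 3.08], [-0.75, 2.2], [0.22, 2.44], [-1.43, 4.57], [0, 2.65], [-2.85, 2.85]. Speed limits (rad/s): [2.79, 2.79, 3.14, 3.14, 3.14, 3.14].

INTERFACE

Orientations are given as a unit quaternion [x, y, z, w].
In Python, from station import telemetry, snapshot, ticket gives the robot as it stands.
- The arm moves only by the tool move_arm, never from a script. Its argument "commands" is text: rows parted by semicolons, each of 7 numbers parted by spaces: the shift along the tool's x, y, z in mm, then the turn, a rotation vector about the tool's x, y, z in degrees, then the opening, from -1 (shut) to 1 (fully open). A call has exactly 5 rows; each row is the pose to reach, as a shift and turn from the pose commanded when the call began, along the tool's axes at that moment; what a row does not reach only later rows make up. A row lasts 1/8 s, in which the tool goes at most 62.5 mm and 10.7 degrees, less where a joint would pass 70% of its speed; a pose out of reach is approached as far as the arm can. A call with a gripper value outside its range is refused whole. The fingers move at their own pace and stop on an object; "grip_force" is the grip in N (left out, the last holds). Time passes only in rows, so rows that repeat a pose let the fingers close, or fill a call up. It gives the time, the measured TCP pose, the force, the opening and the grip force at its end, in the units of the state.
- telemetry.sense(): the state, without advancing time (a new reading comes with each control period).
- snapshot(name): name is "scene" or "top"; returns a dict with "image" (420x560x3 uint8, red, green, blue), "fx", "fy", "cx", "cy" (pixels), "pose" (4x4, takes a point from camera to world coordinates). Camera axes: x right, y down, z forward; pixel columns grow to the right and rows downward; lengths in m; the calibration is good to about 2 mm. A picture is of the moment at which its call begins. There is no depth.
- ticket.sign_off(): hands the job in; it is judged then, once.
The state is a dict: "t": time; "q": joint angles; "qd": joint speeds; "tau": joint torques, N m; "tcp_pos": TCP position; "tool_rot": TCP orientation; "force": force on the tool from outside, world axes, zero at the start; "ft_torque": the same for the moment, N m; "finger_gap": opening from 0.0 (shut) to 1.0 (fully open); "gripper_force": force on a finger pad.
Only numpy, scipy, OpenCV 4.12 (cv2) and the standard library are available. Lean on these libraries where they do the work, as an engineer would, in place of code of your own. Each camera call takes 0.05 s, during which the arm holds its last target. There are 200 camera calls.

TASK

Make up the kit: stack all the dark wooden blanks on the packing block in one square pile, edges flush with the block, and stand every labelled stain jar upright on the scan strip with its label facing squarely at the scanner's window. Once all the jars stand so, press the scanner's button fully down and let it up again. Leave the jars there, facing the window, and leave the other things on the bench where they are.

Things in the scene. Friction and masses are not known exactly. Their poses are not given: they have to be found in the camera images.
- scanner: Fixed grey scanner: block 60 (x) by 270 (y) by 56 mm high, a dark window along its whole -x face. Origin: centre of its underside. Before the window lies its scan strip, a flat light grey rectangle with a dark border printed on the table, 110 (x) by 270 mm (y), touching the block. Position and yaw vary.
- scan_zone (a point): Centre of the scan strip, on the table, 85 mm in front (-x) of the block's centre and so 55 mm before the window. Axes as the scanner's: +x points squarely at the window, y runs along the strip.
- scan_button (a joint): Round white push button, 32 mm across, on a low black housing in the middle of the scanner's top; 0 = up, 0.006 m = fully down (4 N); it springs back. Pressed straight down.
- scan_button_top (a point): Centre of the button's top face, when the button is up.
- jar0: Stain jar (2 or 3 alike are present): upright dark metal cylinder 52 mm wide, 56 mm high, plus a black lid 48 mm wide; 70 mm high in all, 0.2 kg. A white paper label 34 mm high covers some 85 degrees of its side; a 10 mm white seal strip runs from the lid's centre to its rim over the label's middle. Origin: centre of the underside; z up, +x out through the label's middle. Any yaw.
- jar1: Stain jar (2 or 3 alike are present): upright dark metal cylinder 52 mm wide, 56 mm high, plus a black lid 48 mm wide; 70 mm high in all, 0.2 kg. A white paper label 34 mm high covers some 85 degrees of its side; a 10 mm white seal strip runs from the lid's centre to its rim over the label's middle. Origin: centre of the underside; z up, +x out through the label's middle. Any yaw.
- jar2: Stain jar (2 or 3 alike are present): upright dark metal cylinder 52 mm wide, 56 mm high, plus a black lid 48 mm wide; 70 mm high in all, 0.2 kg. A white paper label 34 mm high covers some 85 degrees of its side; a 10 mm white seal strip runs from the lid's centre to its rim over the label's middle. Origin: centre of the underside; z up, +x out through the label's middle. Any yaw.
- packing_block: Fixed bare block of mid-brown wood, 50 (x) by 80 (y) by 12 mm high, the foot of the pile. Origin: centre of its underside. Position and yaw vary.
- blank0: One of up to 5 like sign blanks (4 or 5 are present): dark wooden slab 50 (x) by 80 (y) by 10 mm thick, 50 g, lying flat on the table at any yaw. Origin: centre of the underside. Same outline as the packing block.
- blank1: One of up to 5 like sign blanks (4 or 5 are present): dark wooden slab 50 (x) by 80 (y) by 10 mm thick, 50 g, lying flat on the table at any yaw. Origin: centre of the underside. Same outline as the packing block.
- blank2: One of up to 5 like sign blanks (4 or 5 are present): dark wooden slab 50 (x) by 80 (y) by 10 mm thick, 50 g, lying flat on the table at any yaw. Origin: centre of the underside. Same outline as the packing block.
- blank3: One of up to 5 like sign blanks (4 or 5 are present): dark wooden slab 50 (x) by 80 (y) by 10 mm thick, 50 g, lying flat on the table at any yaw. Origin: centre of the underside. Same outline as the packing block.
- blank4: One of up to 5 like sign blanks (4 or 5 are present): dark wooden slab 50 (x) by 80 (y) by 10 mm thick, 50 g, lying flat on the table at any yaw. Origin: centre of the underside. Same outline as the packing block.
- slice0: Bystander: wooden log slice 34 mm in diameter, 28 mm high. Origin: centre of the underside.
- slice1: Bystander: wooden log slice 34 mm in diameter, 28 mm high. Origin: centre of the underside.
- slice2: Bystander: wooden log slice 34 mm in diameter, 28 mm high. Origin: centre of the underside.
- tube: Bystander: upright dark brown rod 36 mm in diameter, 60 mm high. Origin: centre of the underside.
Mind the look-alikes: they are no part of the job. What is shaped like the blank0 but pink, white or yellow is not meant.

How it is judged:
On the way, in this order (a step that is already met when the one before it is completed fails the run):
1. every jar stands upright on the scan strip with its label facing the window (x of jar0 in the frame of scan_zone between -0.04 and 0.04 m and y of jar0 in the frame of scan_zone between -0.125 and 0.125 m and height (world z) of each of jar0, jar1, jar2 below 0.008 m and angle between each of jar0, jar1, jar2's own z axis and vertical below 0.1 rad and angle between the x axis of each of jar0, jar1, jar2 and the x axis of scan_zone, either way round below 0.25 rad and x of scanner in the frame of jar0 above 0 m and x of jar1 in the frame of scan_zone between -0.04 and 0.04 m and y of jar1 in the frame of scan_zone between -0.125 and 0.125 m and x of scanner in the frame of jar1 above 0 m and x of jar2 in the frame of scan_zone between -0.04 and 0.04 m and y of jar2 in the frame of scan_zone between -0.125 and 0.125 m and x of scanner in the frame of jar2 above 0 m), for 0.3 s.
2. the scanner's button is pressed down while the jars stand so (all of step 1 and value of joint scan_button above 0.0045 m), for 0.05 s.
At the end, for the whole second after the job is handed in: Every blank lies flat in the pile, within 8 mm and 0.12 rad of the block; every jar stands upright on the scan strip (axis within 40 mm across, 125 mm along of its centre), label to the window within 0.25 rad; the button is up; all at rest (all of step 1 and horizontal distance between each of blank0, blank1, blank2, blank3, blank4 and packing_block below 0.008 m and angle between the y axis of each of blank0, blank1, blank2, blank3, blank4 and the y axis of packing_block, either way round below 0.12 rad and angle between each of blank0, blank1, blank2, blank3, blank4's own z axis and vertical below 0.06 rad and z of each of blank0, blank1, blank2, blank3, blank4 in the frame of packing_block above 0.009 m and value of joint scan_button below 0.0015 m and linear speed of each of jar0, jar1, jar2, blank0, blank1, blank2, blank3, blank4 below 0.02 m/s); the robot touches nothing.
It fails at once if a bystander is moved more than 40 mm (distance of any of slice0, slice1, slice2, tube from where it was at the start of the episode above 0.04 m).
Of jar0, jar1, jar2 only 2 to 3 are there at a start; the rules pass over those that are not, and their reading is None.
Of blank0, blank1, blank2, blank3, blank4 only 4 to 5 are there at a start; the rules pass over those that are not, and their reading is None.
At some moment in a run one of jar0, jar1, jar2 may be knocked a few centimetres aside while the robot is not near it.
It also fails if it takes over 192 s, if anything falls off the work surface, if the arm or the gripper's body presses on something with over 40 N, if the wrist force passes 120 N, or if a joint passes its speed limit or range.

## Working session

There is one attempt and no reset: what is moved stays moved. The work goes in short steps, Python scripts to look and compute and a tool call to move; the robot and the scene stay as the last step left them, time stands still between calls to the robot, and variables do not carry over. Pictures are saved under pics/ and viewed, at most 14 in all, crops included, and the job is handed in when it is done.

Besides the shell and the picture viewer there is one more tool, called after "Emit:" as name(argument=value, ...) on one line, values as JSON. move_arm: Moves the arm, as the interface text tells. Its arguments: {"type":"object","properties":{"commands":{"type":"string"},"grip_force":{"type":"number"}},"required":["commands"]}

```bash
ls; mkdir -p pics; python3 - <<'E'
from station import telemetry, snapshot
import cv2,numpy as np
for n in("top","scene"):
    s=snapshot(n); cv2.imwrite(f"pics/{n}0.png",s["image"][:,:,::-1]); print(n,s["fx"],s["fy"],s["cx"],s["cy"],np.round(s["pose"],4).tolist())
s=snapshot("top");cv2.imwrite("pics/top0b.png",cv2.resize(s["image"][:,:,::-1],(800,600),interpolation=cv2.INTER_CUBIC))
print(telemetry.sense())
E
```

```text
pics
top 490.80167960174015 490.80167960174015 279.46950368220695 207.64332931214958 [[-0.0161, -0.9891, 0.1462, 0.3288], [-0.9998, 0.0171, 0.006, 0.0377], [-0.0084, -0.146, -0.9892, 1.5138], [0.0, 0.0, 0.0, 1.0]]
scene 507.39212580991466 507.39212580991466 282.2603307344561 213.4669496718012 [[-0.7749, 0.3323, -0.5377, 1.1528], [0.632, 0.4176, -0.6528, 0.8015], [0.0076, -0.8457, -0.5336, 0.6845], [0.0, 0.0, 0.0, 1.0]]
{'t': 0.15, 'q': array([-1.31951700e+00,  5.28247280e-01,  1.43361471e+00, -4.36635854e-05,
        1.18139024e+00, -1.78495674e-01]), 'qd': array([ 0.00014606, -0.00288463, -0.00255589,  0.00188913, -0.00079093,
        0.00019007]), 'tau': array([ 2.21699898e-03, -4.42741013e+01, -1.78277993e+01, -1.66065597e-04,
        5.57615931e-03, -3.73631792e-06]), 'tcp_pos': array([ 0.26029565, -0.56761262,  0.23055956]), 'tool_rot': array([ 9.76998282e-01,  2.13245559e-01, -5.03678758e-05, -8.28502417e-04]), 'force': array([ 0.07348186, -0.13535509,  0.13974151]), 'ft_torque': array([-0.00113303,  0.01551482,  0.00522035]), 'gripper_force': 0.0, 'finger_gap': 1.0013734966746854}
```

View pics/top0b.png

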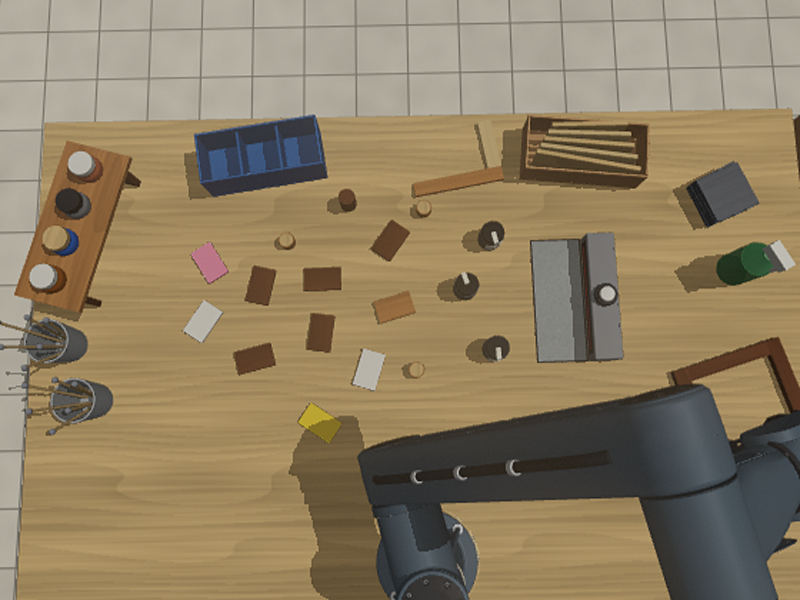

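View pics/scene0.png

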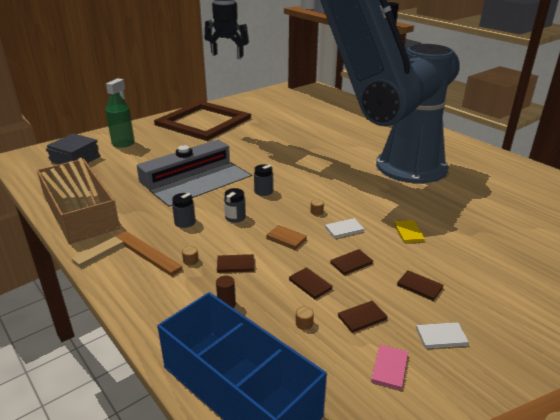

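```bash
cat > h.py <<'E'
import cv2,numpy as np
from station import telemetry, snapshot
K=4
def ray(s,uv):
    uv=np.atleast_2d(uv).astype(float)
    d=np.c_[(uv[:,0]-s["cx"])/s["fx"],(uv[:,1]-s["cy"])/s["fy"],np.ones(len(uv))]
    return d@s["pose"][:3,:3].T
def toz(s,uv,z):
    d=ray(s,uv);c=s["pose"][:3,3];return (c+d*((z-c[2])/d[:,2])[:,None])[:,:2]
def proj(s,P):
    p=(np.atleast_2d(P)-s["pose"][:3,3])@s["pose"][:3,:3];return np.c_[p[:,0]/p[:,2]*s["fx"]+s["cx"],p[:,1]/p[:,2]*s["fy"]+s["cy"]]
def big(s): return cv2.resize(s["image"],None,fx=K,fy=K,interpolation=cv2.INTER_CUBIC)
def nat(p): return (np.asarray(p,float)+.5)/K-.5
def blobs(mask,amin,amax):
    n,l,st,c=cv2.connectedComponentsWithStats(mask.astype(np.uint8))
    for i in range(1,n):
        if amin*K*K<st[i,4]<amax*K*K:
            y,x=np.nonzero(l==i); yield nat(np.c_[x,y])
def axis(P):
    m=P.mean(0);w,v=np.linalg.eigh(np.cov((P-m).T));a=v[:,1];return m,np.degrees(np.arctan2(a[1],a[0]))%180,np.sqrt(12*w[::-1])*1000
def slabs(s,z):
    h=cv2.cvtColor(big(s),cv2.COLOR_RGB2HSV).astype(int);out=[]
    for name,m in(("dark",(h[...,1]>90)&(h[...,2]<115)&((h[...,0]<14)|(h[...,0]>172))),("block",(h[...,1]>135)&(h[...,2]>115)&(h[...,0]<14))):
        m=cv2.morphologyEx(m.astype(np.uint8),cv2.MORPH_OPEN,np.ones((9,9)))
        for uv in blobs(m,80,700):
            P=toz(s,uv,z if name=="dark" else .012);c,a,L=axis(P);out.append((name,c,a,L,uv.mean(0)))
    return out
def jars(s):
    h=cv2.cvtColor(big(s),cv2.COLOR_RGB2HSV).astype(int);out=[]
    w=(h[...,1]<50)&(h[...,2]>140); 
    dark=(h[...,2]<75)
    m=cv2.morphologyEx((dark).astype(np.uint8),cv2.MORPH_CLOSE,np.ones((15,15)))
    for uv in blobs(m,120,900):
        yield uv.mean(0),uv.min(0),uv.max(0),len(uv)/16
E
python3 - <<'E'
from h import *
np.set_printoptions(precision=4,suppress=True)
s=snapshot("top");b=big(s)
for o in slabs(s,.010): print(*o)
for o in jars(s): print("jar",*o)
h=cv2.cvtColor(b,cv2.COLOR_RGB2HSV)
for n,(u,v) in dict(blank=(322,279),block=(394,307),strip=(558,300),border=(537,300),scan=(600,260),lid=(488,240),lidside=(500,226),wood=(450,400),seal=(466,277),shadow=(480,240)).items():
    print(n,h[int(v*2.8),int(u*2.8)])
A=b[int(215*2.8):int(375*2.8),int(430*2.8):int(635*2.8)][:,:,::-1]
cv2.imwrite("pics/jarcrop.png",cv2.resize(A,(760,593)))
E
```

```text
dark [0.5831 0.3404] 173.69625745775508 [65.4951 35.5908] [184.9131 199.0494]
dark [0.414  0.3614] 100.57229203380945 [69.6997 32.9533] [177.3851 253.6726]
jar [490.9299 142.4919] [479.875 125.125] [505.375 158.625] 310.375
jar [ 50.4585 142.3719] [ 38.625 131.375] [ 62.875 152.875] 387.6875
jar [342.9207 164.4213] [334.375 154.875] [352.125 174.875] 240.125
jar [412.4242 209.5968] [396.875 164.125] [432.125 252.875] 702.8125
jar [513.5392 187.5606] [500.875 171.875] [532.375 199.125] 463.4375
jar [325.6311 200.9137] [317.125 191.125] [334.125 209.125] 216.4375
jar [ 37.8086 239.0082] [ 17.875 218.375] [ 59.875 253.375] 584.875
jar [346.2107 242.6869] [337.375 235.125] [355.625 251.375] 198.625
jar [ 56.9557 280.1711] [ 38.125 265.875] [ 77.875 294.125] 523.875
blank [ 13 141  94]
block [ 15 145 146]
strip [ 24  10 134]
border [ 34  13 139]
scan [ 18  11 118]
lid [16 85 66]
lidside [15 73 56]
wood [ 19 108 160]
seal [ 23  29 202]
shadow [18 94 60]
```

View pics/jarcrop.png

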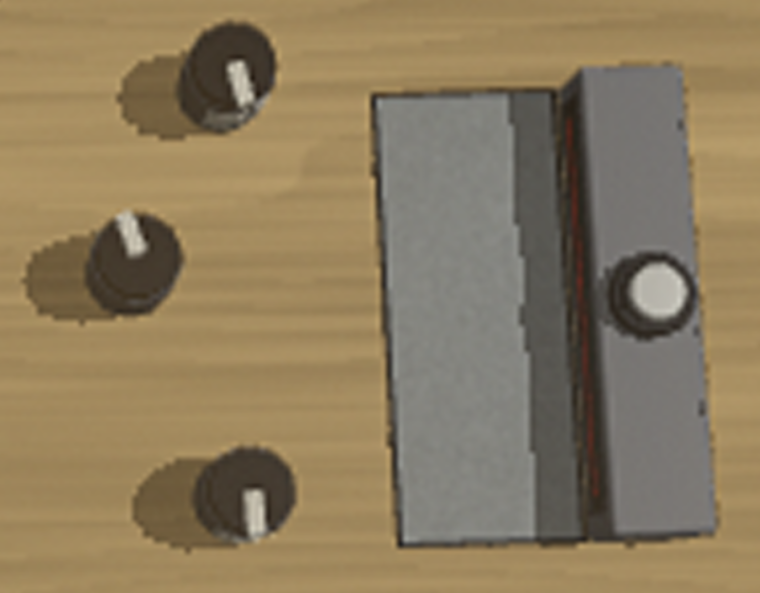

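```bash
python3 - <<'E'
t=open('h.py').read()
i=t.index("def slabs")
t=t[:i]+'''
def slabs(s,z=.010,amin=100):
    h=cv2.cvtColor(cv2.medianBlur(big(s),7),cv2.COLOR_RGB2HSV).astype(int);out=[]
    for name,m in(("dark",(h[...,1]>118)&(h[...,2]<125)&((h[...,0]<17)|(h[...,0]>172))),("block",(h[...,1]>128)&(h[...,2]>125)&((h[...,0]<17)))):
        m=cv2.morphologyEx(m.astype(np.uint8),cv2.MORPH_OPEN,np.ones((7,7)))
        m=cv2.morphologyEx(m,cv2.MORPH_CLOSE,np.ones((9,9)))
        for uv in blobs(m,amin,900):
            P=toz(s,uv,z if name=="dark" else .012);c,a,L=axis(P);out.append((name,c,a,L,uv.mean(0)))
    return out
T=np.linspace(0,2*np.pi,48)
def ring(x,y,r,z): return np.c_[x+r*np.cos(T),y+r*np.sin(T),z+0*T]
def jarfit(s,uv,R=26):
    """x,y,yaw(deg),cost of the jar near native pixel uv (top view)"""
    from scipy.optimize import minimize
    b=big(s);o=((np.array(uv)-R)*K).astype(int);o=np.maximum(o,0);c=b[o[1]:o[1]+2*R*K,o[0]:o[0]+2*R*K]
    h=cv2.cvtColor(c,cv2.COLOR_RGB2HSV).astype(int)
    white=((h[...,1]<60)&(h[...,2]>125));dark=(h[...,2]<85)
    px=lambda P:np.round(((proj(s,P)+.5)*K-.5-o)*16).astype(np.int32)
    w=white.astype(float);any_=(white|dark).astype(float)
    def cost(p):
        x,y,a=p[0],p[1],p[2]
        S=np.zeros(w.shape,np.uint8);cv2.fillConvexPoly(S,cv2.convexHull(px(np.r_[ring(x,y,.024,.07),ring(x,y,.026,.056),ring(x,y,.026,0)])),1,shift=4)
        L=np.zeros_like(S);cv2.fillConvexPoly(L,px(ring(x,y,.024,.07)),1,shift=4)
        d=np.array([np.cos(a),np.sin(a)]);n=np.array([-d[1],d[0]])*.005;q=np.array([[x,y]+n,[x,y]+n+d*.024,[x,y]-n+d*.024,[x,y]-n])
        Q=np.zeros_like(S);cv2.fillConvexPoly(Q,px(np.c_[q,[.07]*4]),1,shift=4)
        return np.abs(S-any_).sum()+2*(np.abs(Q-w)*L).sum()
    x0=toz(s,uv,.05)[0];best=None
    for a in np.arange(0,2*np.pi,np.pi/6):
        r=minimize(cost,[*x0,a],method="Nelder-Mead",options=dict(initial_simplex=np.array([[*x0,a-.2],[x0[0]+.008,x0[1],a],[x0[0],x0[1]+.008,a],[x0[0]-.005,x0[1]-.005,a+.25]]),xatol=1e-4,fatol=.5))
        if best is None or r.fun<best.fun:best=r
    return best.x[0],best.x[1],(np.degrees(best.x[2])+180)%360-180,best.fun
'''
open('h.py','w').write(t)
E
python3 - <<'E'
from h import *
np.set_printoptions(precision=4,suppress=True)
s=snapshot("top");b=big(s)
for o in slabs(s): print(*o)
for uv in((343,165),(326,200),(347,243)): print("jar",np.array(jarfit(s,uv)))
f=lambda p:(np.array(p,float)/1.324+[1204,602]-0)/4-.5+.125
c=np.array([(372,95),(555,90),(585,538),(400,545)]);P=toz(s,f(c),0);print("strip",P,P.mean(0))
top=np.array([(583,70),(682,67),(716,533),(612,537)]);P=toz(s,f(top),.056);print("blocktop",P,P.mean(0))
s2=snapshot("scene");g=cv2.cvtColor(s2["image"],cv2.COLOR_RGB2HSV).astype(int)
m=(g[...,1]<40)&(g[...,2]>150);n,l,st,ce=cv2.connectedComponentsWithStats(m.astype(np.uint8))
print([ (st[i],ce[i]) for i in range(1,n) if 170<ce[i][0]<200 and 135<ce[i][1]<170 and st[i,4]>5])
for z in(.06,.064,.068,.072,.076): print(z,toz(s,f([(658,290)]),z),proj(s2,np.c_[toz(s,f([(658,290)]),z),[z]]))
E
```

```text
dark [ 0.9361 -0.2791] 113.13315269686782 [64.61  34.663] [379.1052  87.1701]
dark [0.7034 0.6865] 164.45873136191858 [407.7442  36.6543] [ 75.5364 163.6511]
dark [0.8353 0.742 ] 100.15905915004325 [86.8123 32.8052] [ 60.1545 123.2355]
dark [0.7718 0.1597] 18.577967834060928 [44.036  32.5793] [242.6576 139.2456]
dark [0.6772 0.0655] 144.47067034673017 [79.9473 50.3833] [272.832  167.9449]
dark [0.5947 0.7988] 130.9705433013752 [76.3869 43.326 ] [ 38.1779 197.9081]
dark [0.582  0.3493] 167.43590326410748 [79.4753 51.2921] [182.0544 199.4694]
dark [0.594  0.2151] 91.50142649209157 [80.3078 49.9771] [225.1498 194.9214]
dark [0.4768 0.2184] 171.87343842643992 [79.3354 50.3978] [224.0844 232.4598]
dark [0.4232 0.3605] 103.89906986327004 [81.0703 49.705 ] [177.7327 250.6736]
block [ 0.8094 -0.0879] 100.4038051560249 [198.6355  28.0542] [320.6171 126.1745]
block [0.5296 0.0588] 108.12458514235898 [78.6883 48.6952] [275.6618 214.4879]
jar [   0.6778   -0.1524 -163.3406 1014.    ]
jar [  0.569   -0.0944  16.3115 751.    ]
jar [   0.4342   -0.1541 -175.1734  775.    ]
strip [[ 0.6735 -0.2431]
 [ 0.6746 -0.3519]
 [ 0.4087 -0.3551]
 [ 0.4065 -0.2478]] [ 0.5408 -0.2995]
blocktop [[ 0.6732 -0.3541]
 [ 0.674  -0.4108]
 [ 0.4074 -0.4136]
 [ 0.4061 -0.3556]] [ 0.5402 -0.3835]
[(array([178, 145,  11,   5,  35], dtype=int32), array([183.0571, 147.2286]))]
0.06 [[ 0.5444 -0.3883]] [[181.5405 153.1251]]
0.064 [[ 0.5438 -0.3871]] [[181.7947 151.9234]]
0.068 [[ 0.5432 -0.3859]] [[182.0499 150.7175]]
0.072 [[ 0.5426 -0.3848]] [[182.3059 149.5071]]
0.076 [[ 0.5421 -0.3836]] [[182.5629 148.2924]]
```

```bash
cat > plan.py <<'E'
import sys,numpy as np
from scipy.spatial.transform import Rotation as R
from station import telemetry
def plan(*wps):
    """wps: (x,y,z,psi,label) ; prints tool-frame shift (mm) and z-turn (deg) per waypoint, each from the previous one"""
    s=telemetry.sense();p=np.array(s["tcp_pos"]);M=R.from_quat(s["tool_rot"]).as_matrix()
    ps=np.degrees(np.arctan2(M[1,0],M[0,0]))
    print("t %.2f tcp %s psi %.1f tilt %.2f gap %.3f F %s q6 %.0f"%(s["t"],np.round(p,4),ps,np.degrees(np.arccos(-M[2,2])),s["finger_gap"],np.round(s["force"],1),np.degrees(s["q"][5])))
    for x,y,z,a,lab in wps:
        d=np.array([x,y,z])-p;c,si=np.cos(np.radians(ps)),np.sin(np.radians(ps))
        dl=np.round(1000*np.array([c*d[0]+si*d[1],si*d[0]-c*d[1],-d[2]]));rz=round(-((a-ps+180)%360-180),1)
        n=max(np.linalg.norm(dl)/62.5,abs(rz)/10.7)
        print(lab,*dl.astype(int),"0 0",rz,"rows>=%.1f"%n)
        e=dl/1000;p=p+[c*e[0]+si*e[1],si*e[0]-c*e[1],-e[2]];ps-=rz
E
python3 - <<'E'
from plan import *
A=(.6772,.0655);P=(.5296,.0588)
plan((.42,-.32,.23,84.6,"half"),(*A,.12,144.5,"overA"),(*A,-.002,144.5,"down"),(*A,.11,144.5,"up"),(*P,.11,108.1,"overP"),(*P,.011,108.1,"place"),(*P,.11,108.1,"up"))
E
```

```text
t 0.30 tcp [ 0.2604 -0.5679  0.231 ] psi 24.6 tilt 0.04 gap 0.997 F [-0.5 -0.3  0.8] q6 -10
half 248 -159 1 0 0 -60.0 rows>=5.6
overA 408 220 110 0 0 -59.9 rows>=7.6
down 0 0 122 0 0 0.0 rows>=2.0
up 0 0 -112 0 0 0.0 rows>=1.8
overP 116 -91 0 0 0 36.4 rows>=3.4
place 0 0 99 0 0 0.0 rows>=1.6
up 0 0 -99 0 0 0.0 rows>=1.6
```

Emit:
move_arm(commands="50 -32 0 0 0 -10 0.6;100 -64 0 0 0 -20 0.6;150 -96 0 0 0 -30 0.6;200 -128 0 0 0 -40 0.6;248 -159 0 0 0 -50 0.6", grip_force=40)

```text
t: 0.92
tcp_pos: [0.4206, -0.3186, 0.2315]
tool_rot: [0.794, 0.608, 0.0, 0.0]
force: [0.1, -0.3, 0.4]
finger_gap: 0.803
gripper_force: 0.0
```

```bash
python3 - <<'E'
from plan import *
A=(.6772,.0655);P=(.5296,.0588)
plan((.55,-.10,.18,119,"half"),(*A,.08,144.5,"overA"),(*A,-.002,144.5,"down"),(*A,.11,144.5,"up"),(*P,.11,108.1,"overP"),(*P,.011,108.1,"place"),(*P,.11,108.1,"up"))
E
```

```text
t 0.93 tcp [ 0.4206 -0.3186  0.2315] psi 74.9 tilt 0.04 gap 0.803 F [ 0.1 -0.3  0.4] q6 -34
half 245 68 52 0 0 -44.1 rows>=4.2
overA 83 192 100 0 0 -25.5 rows>=3.7
down 0 -1 82 0 0 0.0 rows>=1.3
up 0 0 -112 0 0 0.0 rows>=1.8
overP 116 -91 0 0 0 36.4 rows>=3.4
place 0 0 99 0 0 0.0 rows>=1.6
up 0 0 -99 0 0 0.0 rows>=1.6
```

Emit:
move_arm(commands="50 14 10 0 0 -9 0.6;100 28 21 0 0 -18 0.6;150 42 31 0 0 -27 0.6;200 55 42 0 0 -36 0.6;245 68 52 0 0 -44.1 0.6")

```text
t: 1.55
tcp_pos: [0.5509, -0.1004, 0.179]
tool_rot: [0.507, 0.862, 0.0, 0.0]
force: [-0.0, -0.6, 0.1]
finger_gap: 0.799
gripper_force: 0.0
```

Emit:
move_arm(commands="20 45 20 0 0 -6 0.6;40 90 45 0 0 -12 0.6;60 140 70 0 0 -20 0.6;83 192 100 0 0 -25.5 0.6;83 192 100 0 0 -25.5 0.6")

```text
t: 2.17
tcp_pos: [0.6786, 0.0667, 0.0759]
tool_rot: [0.305, 0.952, -0.0, -0.002]
force: [-0.1, -0.7, 0.0]
finger_gap: 0.801
gripper_force: 0.0
```

Emit:
move_arm(commands="0 -1 30 0 0 0 0.6;0 -1 55 0 0 0 0.6;0 -1 72 0 0 0 0.6;0 -1 80 0 0 0 0.6;0 -1 82 0 0 0 0.6")

```text
t: 2.8
tcp_pos: [0.6782, 0.0619, -0.0026]
tool_rot: [0.307, 0.952, 0.0, 0.0]
force: [-0.3, -0.8, -0.2]
finger_gap: 0.803
gripper_force: 0.0
```

Emit:
move_arm(commands="0 0 0 0 0 0 -1;0 0 0 0 0 0 -1;0 0 0 0 0 0 -1;0 0 0 0 0 0 -1;0 0 0 0 0 0 -1")

```text
t: 3.42
tcp_pos: [0.679, 0.0621, -0.0015]
tool_rot: [0.307, 0.952, 0.0, 0.001]
force: [-0.3, 0.3, 6.4]
finger_gap: 0.568
gripper_force: 43.1
```

```bash
python3 - <<'E'
from plan import *
A=(.679,.0621);P=(.5307,.0555)
plan((*A,.1,144.5,"up"),(*P,.1,108.1,"overP"),(*P,.035,108.1,"near"))
E
```

```text
t 3.42 tcp [ 0.679   0.0621 -0.0015] psi 144.2 tilt 0.13 gap 0.568 F [-0.3  0.3  6.4] q6 -58
up 0 0 -101 0 0 -0.3 rows>=1.6
overP 117 -91 0 0 0 36.4 rows>=3.4
near 0 0 65 0 0 0.0 rows>=1.0
```

Emit:
move_arm(commands="0 0 -20 0 0 0 -1;0 0 -50 0 0 0 -1;0 0 -80 0 0 0 -1;0 0 -95 0 0 0 -1;0 0 -101 0 0 -0.3 -1")

```text
t: 4.05
tcp_pos: [0.6783, 0.0622, 0.0995]
tool_rot: [0.304, 0.953, 0.0, 0.001]
force: [0.9, -0.2, -0.0]
finger_gap: 0.573
gripper_force: 42.5
```

Emit:
move_arm(commands="25 -18 0 0 0 8 -1;55 -40 0 0 0 18 -1;88 -66 0 0 0 27 -1;110 -85 0 0 0 34 -1;117 -91 0 0 0 36.4 -1")

```text
t: 4.68
tcp_pos: [0.5263, 0.0562, 0.0974]
tool_rot: [0.588, 0.809, -0.001, -0.002]
force: [-0.1, 0.2, -1.2]
finger_gap: 0.567
gripper_force: 42.5
```

Emit:
move_arm(commands="0 0 20 0 0 0 -1;0 0 45 0 0 0 -1;0 0 60 0 0 0 -1;0 0 65 0 0 0 -1;0 0 65 0 0 0 -1")

```text
t: 5.3
tcp_pos: [0.5299, 0.056, 0.0331]
tool_rot: [0.587, 0.81, -0.0, -0.0]
force: [-0.2, 0.9, -0.4]
finger_gap: 0.574
gripper_force: 42.5
```

```bash
python3 - <<'E'
from plan import *
from h import *
P=(.5307,.0555)
plan((*P,.011,108.1,"place"))
np.set_printoptions(precision=4,suppress=True)
s=snapshot("top")
for o in slabs(s): print(*o)
E
```

```text
t 5.30 tcp [0.5299 0.056  0.0331] psi 108.1 tilt 0.03 gap 0.574 F [-0.2  0.9 -0.4] q6 -24
place -1 1 22 0 0 0.0 rows>=0.4
dark [ 0.9365 -0.2785] 111.75075663076262 [64.0503 34.3866] [378.899   87.0648]
dark [0.7016 0.6871] 164.59040421756492 [406.6758  36.408 ] [ 75.3039 164.1893]
dark [0.8356 0.7416] 101.00453975026404 [86.9345 33.4658] [ 60.2767 123.1299]
dark [0.772  0.1595] 21.31886324822051 [44.3092 31.462 ] [242.7257 139.1651]
dark [0.5947 0.799 ] 130.96153007919548 [76.7761 43.3563] [ 38.1282 197.9202]
dark [0.6026 0.3456] 88.28645587305951 [51.8683 38.1762] [183.3236 192.9208]
dark [0.5948 0.2139] 87.26680058139837 [80.1541 48.383 ] [225.5268 194.6438]
block [ 0.8095 -0.088 ] 100.43378596365874 [199.0097  28.0286] [320.6634 126.1361]
```

Emit:
move_arm(commands="-1 1 10 0 0 0 -1;-1 1 18 0 0 0 -1;-1 1 22 0 0 0 -1;-1 1 22 0 0 0 -1;-1 1 22 0 0 0 -1")

```text
t: 5.98
tcp_pos: [0.5312, 0.0554, 0.0113]
tool_rot: [0.587, 0.81, -0.0, 0.0]
force: [-0.2, -0.1, -0.9]
finger_gap: 0.571
gripper_force: 42.5
```

Emit:
move_arm(commands="0 0 0 0 0 0 0.2;0 0 0 0 0 0 0.6;0 0 0 0 0 0 0.6;0 0 -15 0 0 0 0.6;0 0 -50 0 0 0 0.6")

```text
t: 6.6
tcp_pos: [0.5302, 0.0554, 0.0614]
tool_rot: [0.587, 0.81, -0.001, -0.001]
force: [0.8, 0.6, -0.1]
finger_gap: 0.8
gripper_force: 0.0
```

```bash
python3 - <<'E'
from plan import *
C=(.5943,.2146)
plan((*C,.07,91.5,"overC"),(*C,-.002,91.5,"down"))
E
```

```text
t 6.60 tcp [0.5302 0.0554 0.0614] psi 108.1 tilt 0.18 gap 0.800 F [ 0.8  0.6 -0.1] q6 -24
overC 131 110 -9 0 0 16.6 rows>=2.7
down 0 0 72 0 0 0.0 rows>=1.2
```

Emit:
move_arm(commands="50 40 -9 0 0 8 0.6;100 85 -9 0 0 14 0.6;131 110 -9 0 0 16.6 0.6;131 110 -9 0 0 16.6 0.6;131 110 -9 0 0 16.6 0.6")

```text
t: 7.22
tcp_pos: [0.5942, 0.2138, 0.0707]
tool_rot: [0.697, 0.717, -0.0, -0.0]
force: [0.0, 0.1, 0.4]
finger_gap: 0.804
gripper_force: 0.0
```

```bash
python3 - <<'E'
from plan import *
C=(.5943,.2146);P=(.5296,.0588)
plan((*C,-.002,91.5,"down"),(*C,.08,91.5,"up"),(*P,.08,108.1,"overP"))
from h import *
np.set_printoptions(precision=4,suppress=True)
s=snapshot("top")
for o in slabs(s): print(*o) if o[1][0]<.7 else 0
E
```

```text
t 7.22 tcp [0.5942 0.2138 0.0707] psi 91.6 tilt 0.06 gap 0.804 F [0.  0.1 0.4] q6 8
down 1 0 73 0 0 0.1 rows>=1.2
up 0 0 -82 0 0 -0.0 rows>=1.3
overP -154 -69 0 0 0 -16.6 rows>=2.7
dark [0.5947 0.7991] 130.43956580288523 [77.1254 43.5481] [ 38.0965 197.928 ]
dark [0.5783 0.3649] 176.63802967658702 [74.3629 22.15  ] [177.0298 200.7352]
dark [0.5311 0.0579] 107.82095510397339 [80.7308 51.3663] [275.9593 214.0831]
```

Emit:
move_arm(commands="1 0 30 0 0 0 0.6;1 0 60 0 0 0 0.6;1 0 70 0 0 0 0.6;1 0 73 0 0 0 0.6;1 0 73 0 0 0 0.6")

```text
t: 7.9
tcp_pos: [0.5956, 0.2147, -0.0019]
tool_rot: [0.698, 0.716, 0.0, 0.0]
force: [-0.2, -0.5, -1.0]
finger_gap: 0.804
gripper_force: 0.0
```

Emit:
move_arm(commands="0 0 0 0 0 0 -1;0 0 0 0 0 0 -1;0 0 0 0 0 0 -1;0 0 0 0 0 0 -1;0 0 0 0 0 0 -1")

```text
t: 8.52
tcp_pos: [0.596, 0.2152, -0.0013]
tool_rot: [0.698, 0.717, 0.001, 0.001]
force: [0.7, -0.9, 6.5]
finger_gap: 0.57
gripper_force: 42.7
```

Emit:
move_arm(commands="0 0 -20 0 0 0 -1;0 0 -50 0 0 0 -1;0 0 -75 0 0 0 -1;0 0 -82 0 0 0 -1;0 0 -82 0 0 0 -1")

```text
t: 9.15
tcp_pos: [0.595, 0.2152, 0.0799]
tool_rot: [0.698, 0.716, 0.0, 0.0]
force: [0.2, -0.5, -1.4]
finger_gap: 0.576
gripper_force: 42.1
```

Emit:
move_arm(commands="-40 -18 0 0 0 -5 -1;-90 -40 0 0 0 -11 -1;-135 -60 0 0 0 -15 -1;-154 -69 0 0 0 -16.6 -1;-154 -69 0 0 0 -16.6 -1")

```text
t: 9.78
tcp_pos: [0.5287, 0.0581, 0.0783]
tool_rot: [0.588, 0.809, -0.001, -0.001]
force: [0.7, 1.3, -0.1]
finger_gap: 0.57
gripper_force: 42.1
```

```bash
python3 - <<'E'
from plan import *
P=(.5296,.0588);D=(.4768,.2184)
plan((*P,.0212,108.1,"place"),(*P,.08,108.1,"up"),(*D,.07,171.9,"overD"))
E
```

```text
t 9.78 tcp [0.5287 0.0581 0.0783] psi 107.9 tilt 0.19 gap 0.570 F [ 0.7  1.3 -0.1] q6 -24
place 0 1 57 0 0 -0.2 rows>=0.9
up 0 0 -59 0 0 0.0 rows>=0.9
overD 168 0 10 0 0 -63.8 rows>=6.0
```

Emit:
move_arm(commands="0 1 25 0 0 0 -1;0 1 45 0 0 0 -1;0 1 55 0 0 0 -1;0 1 57 0 0 0 -1;0 1 57 0 0 0 -1")

```text
t: 10.4
tcp_pos: [0.5314, 0.06, 0.0225]
tool_rot: [0.587, 0.81, 0.0, 0.0]
force: [0.4, 0.4, -0.0]
finger_gap: 0.571
gripper_force: 42.1
```

Emit:
move_arm(commands="0 0 0 0 0 0 0.2;0 0 0 0 0 0 0.6;0 0 0 0 0 0 0.6;0 0 -15 0 0 0 0.6;0 0 -59 0 0 0 0.6")

```text
t: 11.02
tcp_pos: [0.5296, 0.0596, 0.081]
tool_rot: [0.587, 0.81, -0.001, -0.002]
force: [0.5, -0.5, -0.4]
finger_gap: 0.798
gripper_force: 0.0
```

Emit:
move_arm(commands="35 0 0 0 0 -10 0.6;75 0 0 0 0 -20 0.6;110 0 0 0 0 -30 0.6;150 0 0 0 0 -40 0.6;168 0 10 0 0 -50 0.6")

```text
t: 11.65
tcp_pos: [0.4786, 0.2212, 0.0729]
tool_rot: [0.186, 0.983, 0.001, 0.001]
force: [0.2, 0.1, -0.1]
finger_gap: 0.796
gripper_force: 0.0
```

Emit:
move_arm(commands="0 0 0 0 0 -8 0.6;0 0 0 0 0 -13.8 0.6;0 0 0 0 0 -13.8 0.6;0 0 0 0 0 -13.8 0.6;0 0 0 0 0 -13.8 0.6")

```text
t: 12.28
tcp_pos: [0.479, 0.2192, 0.0716]
tool_rot: [0.071, 0.997, 0.0, 0.0]
force: [0.5, 0.6, -0.9]
finger_gap: 0.802
gripper_force: 0.0
```

```bash
python3 - <<'E'
from plan import *
P=(.5296,.0588);D=(.4768,.2184)
plan((*D,-.002,171.9,"down"),(*D,.09,171.9,"up"),(.5,.14,.09,131,"mid"),(*P,.09,108.1,"overP"))
from h import *
np.set_printoptions(precision=4,suppress=True)
s=snapshot("top")
for o in slabs(s): print(*o) if o[1][0]<.7 else 0
E
```

```text
t 12.28 tcp [0.479  0.2192 0.0716] psi 171.9 tilt 0.02 gap 0.802 F [ 0.5  0.6 -0.9] q6 -69
down 2 -1 74 0 0 -0.0 rows>=1.2
up 0 0 -92 0 0 -0.0 rows>=1.5
mid -34 -74 0 0 0 40.9 rows>=3.8
overP -81 -31 0 0 0 22.9 rows>=2.1
dark [0.5946 0.7992] 130.12333516072167 [77.8432 43.6874] [ 38.0592 197.9451]
dark [0.5899 0.3503] 146.0637815202486 [72.7745 47.5955] [181.764  196.9654]
dark [0.5324 0.0591] 106.73471781488567 [81.6083 54.0803] [275.5558 213.6557]
dark [0.4258 0.3843] 84.72593153274683 [35.9597 33.4324] [169.9681 249.9536]
```

Emit:
move_arm(commands="2 -1 30 0 0 0 0.6;2 -1 60 0 0 0 0.6;2 -1 71 0 0 0 0.6;2 -1 74 0 0 0 0.6;2 -1 74 0 0 0 0.6")

```text
t: 12.95
tcp_pos: [0.4771, 0.2187, -0.0022]
tool_rot: [0.07, 0.998, 0.0, 0.0]
force: [0.2, 0.6, 0.1]
finger_gap: 0.798
gripper_force: 0.0
```

Emit:
move_arm(commands="0 0 0 0 0 0 -1;0 0 0 0 0 0 -1;0 0 0 0 0 0 -1;0 0 0 0 0 0 -1;0 0 0 0 0 0 -1")

```text
t: 13.58
tcp_pos: [0.4773, 0.2188, -0.0015]
tool_rot: [0.07, 0.998, 0.0, 0.001]
force: [-0.6, -0.1, 6.9]
finger_gap: 0.574
gripper_force: 41.9
```

Emit:
move_arm(commands="0 0 -20 0 0 0 -1;0 0 -50 0 0 0 -1;0 0 -80 0 0 0 -1;0 0 -92 0 0 0 -1;0 0 -92 0 0 0 -1")

```text
t: 14.2
tcp_pos: [0.477, 0.2187, 0.0899]
tool_rot: [0.07, 0.998, 0.0, 0.001]
force: [-0.5, 1.1, -0.3]
finger_gap: 0.569
gripper_force: 41.6
```

Emit:
move_arm(commands="-7 -15 0 0 0 8 -1;-14 -30 0 0 0 17 -1;-21 -45 0 0 0 26 -1;-28 -60 0 0 0 34 -1;-34 -74 0 0 0 40.9 -1")

```text
t: 14.82
tcp_pos: [0.4992, 0.1399, 0.0878]
tool_rot: [0.416, 0.909, -0.001, -0.001]
force: [0.1, -0.3, -0.4]
finger_gap: 0.571
gripper_force: 41.6
```

Emit:
move_arm(commands="-25 -10 0 0 0 7 -1;-55 -21 0 0 0 15 -1;-81 -31 0 0 0 22.9 -1;-81 -31 0 0 0 22.9 -1;-81 -31 0 0 0 22.9 -1")

```text
t: 15.45
tcp_pos: [0.5285, 0.0595, 0.0883]
tool_rot: [0.587, 0.81, -0.001, -0.001]
force: [-0.5, -0.3, -0.0]
finger_gap: 0.571
gripper_force: 41.6
```

```bash
python3 - <<'E'
from plan import *
P=(.5296,.0588);B=(.582,.3493)
plan((*P,.0305,108.1,"place"),(*P,.09,108.1,"up"),(.56,.22,.09,137,"mid"),(*B,.07,167.4,"overB"))
E
```

```text
t 15.45 tcp [0.5285 0.0595 0.0883] psi 108.2 tilt 0.16 gap 0.571 F [-0.5 -0.3 -0. ] q6 -24
place -1 1 58 0 0 0.1 rows>=0.9
up 0 0 -60 0 0 -0.0 rows>=1.0
mid 144 79 0 0 0 -28.9 rows>=2.7
overB 72 109 20 0 0 -30.4 rows>=2.8
```

Emit:
move_arm(commands="0 0 25 0 0 0 -1;0 0 45 0 0 0 -1;0 0 56 0 0 0 -1;0 0 59 0 0 0 -1;0 0 59 0 0 0 -1")

```text
t: 16.08
tcp_pos: [0.5295, 0.0597, 0.0307]
tool_rot: [0.586, 0.81, 0.0, 0.0]
force: [-0.3, 0.2, -1.2]
finger_gap: 0.574
gripper_force: 41.6
```

Emit:
move_arm(commands="0 0 0 0 0 0 0.2;0 0 0 0 0 0 0.6;0 0 0 0 0 0 0.6;0 0 -15 0 0 0 0.6;0 0 -60 0 0 0 0.6")

```text
t: 16.7
tcp_pos: [0.5282, 0.0591, 0.0899]
tool_rot: [0.587, 0.81, -0.001, -0.002]
force: [-0.3, -0.1, -0.6]
finger_gap: 0.794
gripper_force: 0.0
```

Emit:
move_arm(commands="35 20 0 0 0 -8 0.6;75 42 0 0 0 -16 0.6;115 64 0 0 0 -24 0.6;144 79 0 0 0 -28.9 0.6;144 79 0 0 0 -28.9 0.6")

```text
t: 17.32
tcp_pos: [0.5604, 0.2228, 0.0914]
tool_rot: [0.365, 0.931, 0.001, 0.001]
force: [0.4, -0.7, 0.6]
finger_gap: 0.799
gripper_force: 0.0
```

Emit:
move_arm(commands="25 40 5 0 0 -10 0.6;50 80 12 0 0 -20 0.6;72 109 20 0 0 -30.4 0.6;72 109 20 0 0 -30.4 0.6;72 109 20 0 0 -30.4 0.6")

```text
t: 17.95
tcp_pos: [0.5814, 0.3479, 0.0705]
tool_rot: [0.111, 0.994, -0.001, -0.0]
force: [-0.3, -0.0, -0.0]
finger_gap: 0.8
gripper_force: 0.0
```

```bash
python3 - <<'E'
from plan import *
P=(.5296,.0588);D=(.582,.3493)
plan((*D,-.002,167.4,"down"),(*D,.1,167.4,"up"),(.56,.22,.1,137,"mid"),(*P,.1,108.1,"overP"))
from h import *
np.set_printoptions(precision=4,suppress=True)
s=snapshot("top")
for o in slabs(s): print(*o) if o[1][0]<.7 else 0
E
```

```text
t 17.95 tcp [0.5814 0.3479 0.0705] psi 167.3 tilt 0.08 gap 0.800 F [-0.3 -0.  -0. ] q6 -56
down 0 2 73 0 0 -0.1 rows>=1.2
up 0 0 -102 0 0 0.0 rows>=1.6
mid -7 -131 0 0 0 30.4 rows>=2.8
overP -88 -139 0 0 0 28.9 rows>=2.7
dark [0.5945 0.7995] 129.33406169251936 [78.3868 44.0615] [ 37.9666 197.9839]
dark [0.5325 0.0591] 106.57257985478705 [82.0473 53.868 ] [275.5515 213.6302]
```

Emit:
move_arm(commands="0 1 30 0 0 0 0.6;0 1 60 0 0 0 0.6;0 1 70 0 0 0 0.6;0 1 73 0 0 0 0.6;0 1 73 0 0 0 0.6")

```text
t: 18.62
tcp_pos: [0.5826, 0.3502, -0.0017]
tool_rot: [0.11, 0.994, 0.0, 0.001]
force: [-0.1, 0.5, 0.1]
finger_gap: 0.8
gripper_force: 0.0
```

Emit:
move_arm(commands="0 0 0 0 0 0 -1;0 0 0 0 0 0 -1;0 0 0 0 0 0 -1;0 0 0 0 0 0 -1;0 0 0 0 0 0 -1")

```text
t: 19.25
tcp_pos: [0.5829, 0.3508, -0.0011]
tool_rot: [0.109, 0.994, 0.001, 0.001]
force: [-0.3, -1.0, 6.3]
finger_gap: 0.57
gripper_force: 42.9
```

Emit:
move_arm(commands="0 0 -20 0 0 0 -1;0 0 -50 0 0 0 -1;0 0 -80 0 0 0 -1;0 0 -102 0 0 0 -1;0 0 -102 0 0 0 -1")

```text
t: 19.88
tcp_pos: [0.5833, 0.351, 0.1023]
tool_rot: [0.109, 0.994, 0.001, 0.002]
force: [0.2, 0.3, -0.3]
finger_gap: 0.566
gripper_force: 42.3
```

Emit:
move_arm(commands="-1 -30 0 0 0 8 -1;-3 -65 0 0 0 16 -1;-5 -100 0 0 0 24 -1;-7 -131 0 0 0 30.4 -1;-7 -131 0 0 0 30.4 -1")

```text
t: 20.5
tcp_pos: [0.5589, 0.2188, 0.0983]
tool_rot: [0.368, 0.93, -0.001, -0.001]
force: [-0.3, 1.3, -0.7]
finger_gap: 0.569
gripper_force: 42.3
```

Emit:
move_arm(commands="-25 -40 0 0 0 9 -1;-55 -87 0 0 0 19 -1;-80 -126 0 0 0 26 -1;-88 -139 0 0 0 28.9 -1;-88 -139 0 0 0 28.9 -1")

```text
t: 21.12
tcp_pos: [0.5301, 0.0593, 0.0991]
tool_rot: [0.587, 0.81, 0.0, -0.0]
force: [-0.1, 0.3, -0.0]
finger_gap: 0.57
gripper_force: 42.3
```

```bash
python3 - <<'E'
from plan import *
P=(.5296,.0588);E=(.4232,.3605)
plan((*P,.041,108.1,"place"),(*P,.1,108.1,"up"),(.48,.21,.1,106,"mid"),(*E,.07,103.9,"overE"))
E
```

```text
t 21.12 tcp [0.5301 0.0593 0.0991] psi 108.1 tilt 0.03 gap 0.570 F [-0.1  0.3 -0. ] q6 -24
place 0 -1 58 0 0 0.0 rows>=0.9
up 0 0 -59 0 0 0.0 rows>=0.9
mid 159 0 0 0 0 2.1 rows>=2.5
overE 160 -13 30 0 0 2.1 rows>=2.6
```

Emit:
move_arm(commands="0 0 25 0 0 0 -1;0 0 45 0 0 0 -1;0 0 56 0 0 0 -1;0 0 59 0 0 0 -1;0 0 59 0 0 0 -1")

```text
t: 21.75
tcp_pos: [0.5302, 0.0604, 0.0408]
tool_rot: [0.586, 0.81, 0.0, 0.0]
force: [0.2, -0.5, 0.3]
finger_gap: 0.572
gripper_force: 42.4
```

Emit:
move_arm(commands="0 0 0 0 0 0 0.2;0 0 0 0 0 0 0.6;0 0 0 0 0 0 0.6;0 0 -15 0 0 0 0.6;0 0 -60 0 0 0 0.6")

```text
t: 22.38
tcp_pos: [0.5283, 0.0592, 0.0999]
tool_rot: [0.587, 0.81, -0.001, -0.002]
force: [0.4, 0.3, 0.3]
finger_gap: 0.799
gripper_force: 0.0
```

Emit:
move_arm(commands="45 0 0 0 0 1 0.6;90 0 0 0 0 2 0.6;135 0 0 0 0 2 0.6;159 0 0 0 0 2.1 0.6;159 0 0 0 0 2.1 0.6")

```text
t: 23.0
tcp_pos: [0.4798, 0.2117, 0.1012]
tool_rot: [0.6, 0.8, 0.0, 0.0]
force: [-0.6, 0.5, 0.3]
finger_gap: 0.801
gripper_force: 0.0
```

Emit:
move_arm(commands="50 -4 10 0 0 1 0.6;100 -8 20 0 0 2 0.6;160 -13 30 0 0 2.1 0.6;160 -13 30 0 0 2.1 0.6;160 -13 30 0 0 2.1 0.6")

```text
t: 23.62
tcp_pos: [0.4243, 0.3598, 0.0706]
tool_rot: [0.616, 0.788, 0.0, 0.0]
force: [1.1, -0.2, 0.5]
finger_gap: 0.798
gripper_force: 0.0
```

```bash
python3 - <<'E'
from plan import *
P=(.5296,.0588);D=(.4232,.3605)
plan((*D,-.002,103.9,"down"),(*D,.11,103.9,"up"),(.48,.21,.11,106,"mid"),(*P,.11,108.1,"overP"))
from h import *
np.set_printoptions(precision=4,suppress=True)
s=snapshot("top")
for o in slabs(s,.052): print(*o) if o[1][0]<.7 else 0
E
```

```text
t 23.62 tcp [0.4243 0.3598 0.0706] psi 103.9 tilt 0.03 gap 0.798 F [ 1.1 -0.2  0.5] q6 15
down 1 -1 73 0 0 0.0 rows>=1.2
up 0 0 -112 0 0 0.0 rows>=1.8
mid -160 19 0 0 0 -2.1 rows>=2.6
overP -159 6 0 0 0 -2.1 rows>=2.5
dark [0.5789 0.761 ] 70.90081794599662 [88.9532 72.1744] [ 43.4836 200.5387]
dark [0.528  0.0589] 106.0656988736736 [80.0529 54.2544] [275.4387 213.2421]
dark [0.4254 0.3324] 16.40012523141121 [48.0327 39.6833] [184.1454 248.9209]
```

Emit:
move_arm(commands="1 -1 30 0 0 0 0.6;1 -1 60 0 0 0 0.6;1 -1 70 0 0 0 0.6;1 -1 73 0 0 0 0.6;1 -1 73 0 0 0 0.6")

```text
t: 24.3
tcp_pos: [0.4233, 0.3611, -0.002]
tool_rot: [0.617, 0.787, 0.001, 0.0]
force: [-0.3, -1.4, 0.3]
finger_gap: 0.797
gripper_force: 0.0
```

Emit:
move_arm(commands="0 0 0 0 0 0 -1;0 0 0 0 0 0 -1;0 0 0 0 0 0 -1;0 0 0 0 0 0 -1;0 0 0 0 0 0 -1")

```text
t: 24.92
tcp_pos: [0.4231, 0.3616, -0.0015]
tool_rot: [0.616, 0.788, 0.001, 0.0]
force: [0.0, -0.7, 6.2]
finger_gap: 0.574
gripper_force: 42.1
```

Emit:
move_arm(commands="0 0 -20 0 0 0 -1;0 0 -50 0 0 0 -1;0 0 -80 0 0 0 -1;0 0 -112 0 0 0 -1;0 0 -112 0 0 0 -1")

```text
t: 25.55
tcp_pos: [0.4239, 0.3624, 0.1118]
tool_rot: [0.616, 0.788, 0.003, 0.001]
force: [0.4, 0.6, -0.9]
finger_gap: 0.573
gripper_force: 41.6
```

Emit:
move_arm(commands="-40 5 0 0 0 0 -1;-80 10 0 0 0 -1 -1;-120 14 0 0 0 -2 -1;-160 19 0 0 0 -2.1 -1;-160 19 0 0 0 -2.1 -1")

```text
t: 26.18
tcp_pos: [0.4799, 0.2083, 0.1083]
tool_rot: [0.603, 0.798, -0.001, -0.0]
force: [0.8, 0.2, -1.2]
finger_gap: 0.572
gripper_force: 41.6
```

Emit:
move_arm(commands="-50 2 0 0 0 0 -1;-100 4 0 0 0 -1 -1;-140 5 0 0 0 -2 -1;-159 6 0 0 0 -2.1 -1;-159 6 0 0 0 -2.1 -1")

```text
t: 26.8
tcp_pos: [0.529, 0.0594, 0.1088]
tool_rot: [0.588, 0.809, -0.0, -0.0]
force: [0.3, 0.8, 0.3]
finger_gap: 0.575
gripper_force: 41.6
```

```bash
python3 - <<'E'
from plan import *
P=(.5296,.0588)
plan((*P,.051,108.1,"place"),(*P,.11,108.1,"up"))
E
```

```text
t 26.80 tcp [0.529  0.0594 0.1088] psi 108.0 tilt 0.06 gap 0.575 F [0.3 0.8 0.3] q6 -24
place -1 0 58 0 0 -0.1 rows>=0.9
up 0 0 -59 0 0 0.0 rows>=0.9
```

Emit:
move_arm(commands="0 0 25 0 0 0 -1;0 0 45 0 0 0 -1;0 0 56 0 0 0 -1;0 0 59 0 0 0 -1;0 0 59 0 0 0 -1")

```text
t: 27.42
tcp_pos: [0.5289, 0.0604, 0.0508]
tool_rot: [0.586, 0.81, 0.0, 0.0]
force: [-0.3, -0.7, -0.3]
finger_gap: 0.568
gripper_force: 41.6
```

Emit:
move_arm(commands="0 0 0 0 0 0 0.2;0 0 0 0 0 0 0.6;0 0 0 0 0 0 0.6;0 0 -15 0 0 0 0.6;0 0 -60 0 0 0 0.6")

```text
t: 28.05
tcp_pos: [0.5275, 0.0594, 0.1099]
tool_rot: [0.587, 0.81, -0.001, -0.002]
force: [0.3, -0.7, 0.1]
finger_gap: 0.798
gripper_force: 0.0
```

Emit:
move_arm(commands="40 0 -10 0 0 0 0.8;80 0 -20 0 0 0 0.8;120 0 -30 0 0 0 0.8;150 0 -40 0 0 0 0.8;150 0 -40 0 0 0 0.8")

```text
t: 28.68
tcp_pos: [0.4822, 0.2036, 0.152]
tool_rot: [0.586, 0.811, 0.001, 0.001]
force: [0.3, -0.3, -0.3]
finger_gap: 0.905
gripper_force: 0.0
```

```bash
python3 - <<'E'
from plan import *
from h import *
np.set_printoptions(precision=4,suppress=True)
plan()
s=snapshot("top");cv2.imwrite("pics/t2.png",cv2.resize(s["image"][:,:,::-1],(800,600),interpolation=cv2.INTER_CUBIC))
for uv in((343,165),(326,200),(347,243)): print("jar",np.array(jarfit(s,uv)))
for o in slabs(s,.062): print(*o) if o[1][0]<.7 else 0
E
```

```text
t 28.68 tcp [0.4822 0.2036 0.152 ] psi 108.3 tilt 0.15 gap 0.905 F [ 0.3 -0.3 -0.3] q6 -8
jar [   0.6781   -0.1523 -163.9238  957.    ]
jar [  0.5289  -0.0754  18.4118 732.    ]
jar [   0.4342   -0.1541 -175.2093 1144.    ]
dark [0.688  0.6653] 164.6087394968735 [390.3287  34.8597] [ 75.0868 164.4199]
dark [0.5854 0.7728] 130.44667813177458 [74.8861 42.1499] [ 38.0699 197.9638]
dark [0.5267 0.0587] 106.03317439511997 [79.6641 54.2161] [275.436  213.2112]
```

View pics/t2.png

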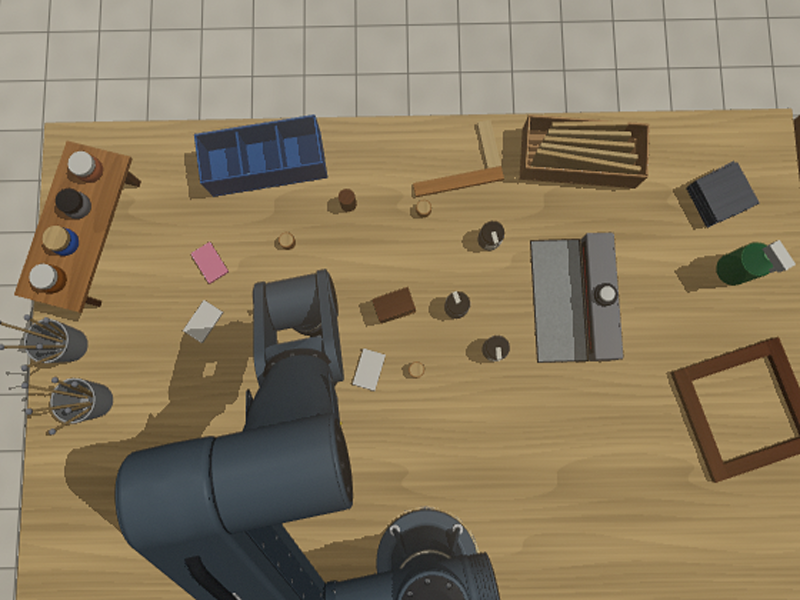

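```bash
python3 - <<'E'
from plan import *
J=(.529,-.0754);T=(.5405,-.295)
plan((.50,.06,.15,130,"mid"),(*J,.11,150,"over"),(*J,.018,150,"down"),(*J,.11,150,"up"),(.535,-.185,.11,96.2,"mid"),(*T,.11,42.4,"overT"))
E
```

```text
t 28.73 tcp [0.4825 0.2025 0.1514] psi 108.2 tilt 0.11 gap 0.899 F [-1.2 -1.3  0.6] q6 -8
mid -141 -28 1 0 0 -21.8 rows>=2.3
over -122 -65 40 0 0 -20.0 rows>=2.3
down 0 0 92 0 0 0.0 rows>=1.5
up 0 0 -92 0 0 0.0 rows>=1.5
mid -60 -92 0 0 0 53.8 rows>=5.0
overT -110 -6 0 0 0 53.8 rows>=5.0
```

Emit:
move_arm(commands="-40 -8 0 0 0 -7 0.8;-80 -16 0 0 0 -14 0.8;-115 -23 0 0 0 -20 0.8;-141 -28 1 0 0 -21.8 0.8;-141 -28 1 0 0 -21.8 0.8")

```text
t: 29.35
tcp_pos: [0.5002, 0.0565, 0.1492]
tool_rot: [0.426, 0.905, -0.0, 0.0]
force: [0.1, 0.5, -0.6]
finger_gap: 0.9
gripper_force: 0.0
```

Emit:
move_arm(commands="-40 -21 10 0 0 -7 0.8;-80 -42 20 0 0 -14 0.8;-122 -65 40 0 0 -20 0.8;-122 -65 40 0 0 -20 0.8;-122 -65 40 0 0 -20 0.8")

```text
t: 29.98
tcp_pos: [0.5274, -0.0754, 0.1091]
tool_rot: [0.26, 0.966, 0.0, -0.001]
force: [0.3, 0.1, -0.0]
finger_gap: 0.897
gripper_force: 0.0
```

```bash
python3 - <<'E'
from plan import *
from h import *
J=(.529,-.0754)
plan((*J,.018,150,"down"))
s=snapshot("top")
for uv in((343,165),(320,212),(347,243)): print("jar",np.array(jarfit(s,uv)).round(4))
E
```

```text
t 29.98 tcp [ 0.5274 -0.0754  0.1091] psi 149.8 tilt 0.10 gap 0.897 F [ 0.3  0.1 -0. ] q6 -80
down -1 1 91 0 0 -0.2 rows>=1.5
jar [ 6.77700e-01 -1.52300e-01 -1.64255e+02  4.17800e+03]
jar [ 5.55400e-01 -1.01500e-01 -4.21787e+01  2.88620e+04]
jar [ 4.37400e-01 -1.21300e-01 -4.08956e+01  1.55900e+04]
```

Emit:
move_arm(commands="-1 1 30 0 0 0 0.8;-1 1 60 0 0 0 0.8;-1 1 85 0 0 0 0.8;-1 1 91 0 0 0 0.8;-1 1 91 0 0 0 0.8")

```text
t: 30.65
tcp_pos: [0.5295, -0.0748, 0.0187]
tool_rot: [0.259, 0.966, 0.0, -0.0]
force: [0.3, 0.1, 0.2]
finger_gap: 0.898
gripper_force: 0.0
```

Emit:
move_arm(commands="0 0 0 0 0 0 -1;0 0 0 0 0 0 -1;0 0 0 0 0 0 -1;0 0 0 0 0 0 -1;0 0 0 0 0 0 -1")

```text
t: 31.28
tcp_pos: [0.5302, -0.0758, 0.0197]
tool_rot: [0.259, 0.966, 0.0, 0.001]
force: [-0.8, 2.0, 6.3]
finger_gap: 0.596
gripper_force: 41.9
```

Emit:
move_arm(commands="0 0 -20 0 0 0 -1;0 0 -50 0 0 0 -1;0 0 -80 0 0 0 -1;0 0 -92 0 0 0 -1;0 0 -92 0 0 0 -1")

```text
t: 31.9
tcp_pos: [0.5298, -0.0758, 0.1109]
tool_rot: [0.259, 0.966, -0.0, 0.001]
force: [-0.3, -0.9, -2.7]
finger_gap: 0.599
gripper_force: 42.3
```

Emit:
move_arm(commands="-12 -18 0 0 0 10 -1;-24 -36 0 0 0 20 -1;-36 -55 0 0 0 30 -1;-48 -73 0 0 0 40 -1;-60 -92 0 0 0 50 -1")

```text
t: 32.52
tcp_pos: [0.5343, -0.1855, 0.1085]
tool_rot: [0.646, 0.764, -0.0, -0.002]
force: [0.6, -1.5, -1.6]
finger_gap: 0.598
gripper_force: 42.2
```

```bash
python3 - <<'E'
from plan import *
T=(.5405,-.295)
plan((.54,-.28,.11,52,"m"),(*T,.11,42.4,"overT"))
E
```

```text
t 32.52 tcp [ 0.5343 -0.1855  0.1085] psi 99.6 tilt 0.19 gap 0.598 F [ 0.6 -1.5 -1.6] q6 -40
m -94 -10 -1 0 0 47.6 rows>=4.4
overT -12 10 0 0 0 9.6 rows>=0.9
```

Emit:
move_arm(commands="-18 -2 0 0 0 10 -1;-37 -4 0 0 0 20 -1;-56 -6 0 0 0 30 -1;-75 -8 0 0 0 39 -1;-94 -10 -1 0 0 47.6 -1")

```text
t: 33.15
tcp_pos: [0.5406, -0.2796, 0.1092]
tool_rot: [0.899, 0.439, -0.001, -0.002]
force: [0.8, 0.8, -1.5]
finger_gap: 0.599
gripper_force: 42.2
```

Emit:
move_arm(commands="-6 5 0 0 0 5 -1;-12 10 0 0 0 9.6 -1;-12 10 0 0 0 9.6 -1;-12 10 20 0 0 9.6 -1;-12 10 40 0 0 9.6 -1")

```text
t: 33.78
tcp_pos: [0.5418, -0.2945, 0.0701]
tool_rot: [0.931, 0.365, -0.0, -0.001]
force: [-0.8, 1.1, -2.3]
finger_gap: 0.602
gripper_force: 42.2
```

```bash
python3 - <<'E'
from plan import *
T=(.5405,-.295)
plan((*T,.0197,42.4,"place"),(*T,.11,42.4,"up"))
E
```

```text
t 33.77 tcp [ 0.5418 -0.2945  0.0701] psi 42.8 tilt 0.08 gap 0.602 F [-0.8  1.1 -2.3] q6 8
place -1 0 50 0 0 0.4 rows>=0.8
up 0 0 -90 0 0 0.0 rows>=1.4
```

Emit:
move_arm(commands="-1 0 20 0 0 0.4 -1;-1 0 38 0 0 0.4 -1;-1 0 47 0 0 0.4 -1;-1 0 49 0 0 0.4 -1;-1 0 49 0 0 0.4 -1")

```text
t: 34.4
tcp_pos: [0.5418, -0.2962, 0.0226]
tool_rot: [0.933, 0.361, 0.0, 0.0]
force: [-0.3, -0.3, -1.5]
finger_gap: 0.598
gripper_force: 42.2
```

Emit:
move_arm(commands="0 0 0 0 0 0 0.2;0 0 0 0 0 0 0.6;0 0 0 0 0 0 0.6;0 0 -40 0 0 0 0.6;0 0 -90 0 0 0 0.6")

```text
t: 35.02
tcp_pos: [0.5408, -0.2955, 0.1124]
tool_rot: [0.933, 0.361, -0.001, -0.001]
force: [-0.1, 0.3, 0.6]
finger_gap: 0.798
gripper_force: 0.0
```

```bash
python3 - <<'E'
from plan import *
J=(.678,-.1523)
plan((.66,-.19,.11,-7,"mid"),(*J,.11,-20,"over"))
E
```

```text
t 35.02 tcp [ 0.5408 -0.2955  0.1124] psi 42.3 tilt 0.16 gap 0.798 F [-0.1  0.3  0.6] q6 9
mid 159 2 2 0 0 49.3 rows>=4.6
over 14 -40 0 0 0 13.0 rows>=1.2
```

Emit:
move_arm(commands="32 0 0 0 0 10 0.8;64 0 0 0 0 20 0.8;96 1 1 0 0 30 0.8;128 2 2 0 0 40 0.8;159 2 2 0 0 49.3 0.8")

```text
t: 35.65
tcp_pos: [0.6612, -0.1897, 0.1106]
tool_rot: [0.998, -0.064, 0.0, 0.0]
force: [0.5, -0.8, 0.2]
finger_gap: 0.896
gripper_force: 0.0
```

Emit:
move_arm(commands="7 -20 0 0 0 7 0.8;14 -40 0 0 0 13 0.8;14 -40 0 0 0 13 0.8;14 -40 0 0 0 13 0.8;14 -40 0 0 0 13 0.8")

```text
t: 36.28
tcp_pos: [0.6787, -0.1535, 0.1104]
tool_rot: [0.985, -0.174, -0.0, 0.0]
force: [0.1, -0.6, -0.3]
finger_gap: 0.899
gripper_force: 0.0
```

```bash
python3 - <<'E'
from plan import *
from h import *
J=(.678,-.1523);T=(.625,-.295)
plan((*J,.018,-20,"down"),(*J,.11,-20,"up"),(.65,-.22,.11,17.3,"mid"),(*T,.11,54.7,"overT"),(*T,.0197,54.7,"place"))
s=snapshot("top")
for uv in((343,165),proj(s,[.5405,-.295,.05])[0],(347,243)): print("jar",np.array(jarfit(s,uv)).round(4))
E
```

```text
t 36.27 tcp [ 0.6787 -0.1535  0.1104] psi -20.0 tilt 0.02 gap 0.899 F [ 0.1 -0.6 -0.3] q6 88
down -1 -1 92 0 0 0.0 rows>=1.5
up 0 0 -92 0 0 0.0 rows>=1.5
mid -3 73 0 0 0 -37.3 rows>=3.5
overT -47 64 0 0 0 -37.4 rows>=3.5
place 0 0 91 0 0 0.0 rows>=1.5
jar [ 6.609000e-01 -1.858000e-01  1.297599e+02  2.992500e+04]
jar [ 5.42300e-01 -2.95100e-01 -8.48904e+01  2.50750e+04]
jar [ 4.02900e-01 -1.74500e-01 -3.86217e+01  1.28050e+04]
```

Emit:
move_arm(commands="-1 -1 30 0 0 0 0.8;-1 -1 60 0 0 0 0.8;-1 -1 85 0 0 0 0.8;-1 -1 92 0 0 0 0.8;-1 -1 92 0 0 0 0.8")

```text
t: 36.95
tcp_pos: [0.6784, -0.1516, 0.0183]
tool_rot: [0.985, -0.174, -0.0, -0.0]
force: [0.3, 0.6, 0.2]
finger_gap: 0.9
gripper_force: 0.0
```

Emit:
move_arm(commands="0 0 0 0 0 0 -1;0 0 0 0 0 0 -1;0 0 0 0 0 0 -1;0 0 0 0 0 0 -1;0 0 0 0 0 0 -1")

```text
t: 37.58
tcp_pos: [0.6797, -0.1519, 0.0201]
tool_rot: [0.985, -0.173, 0.002, 0.001]
force: [0.4, -1.0, 5.6]
finger_gap: 0.601
gripper_force: 42.4
```

Emit:
move_arm(commands="0 0 -20 0 0 0 -1;0 0 -50 0 0 0 -1;0 0 -80 0 0 0 -1;0 0 -92 0 0 0 -1;0 0 -92 0 0 0 -1")

```text
t: 38.2
tcp_pos: [0.6788, -0.151, 0.1113]
tool_rot: [0.985, -0.173, 0.001, 0.0]
force: [0.0, 0.9, -2.1]
finger_gap: 0.601
gripper_force: 42.3
```

Emit:
move_arm(commands="0 15 0 0 0 -8 -1;-1 30 0 0 0 -16 -1;-2 45 0 0 0 -24 -1;-3 60 0 0 0 -31 -1;-3 73 0 0 0 -37.3 -1")

```text
t: 38.83
tcp_pos: [0.6492, -0.2185, 0.1082]
tool_rot: [0.988, 0.152, -0.002, -0.001]
force: [-0.6, 0.5, -2.1]
finger_gap: 0.597
gripper_force: 42.3
```

Emit:
move_arm(commands="-12 16 0 0 0 -9 -1;-24 32 0 0 0 -18 -1;-36 48 0 0 0 -28 -1;-47 64 0 0 0 -37.4 -1;-47 64 0 0 0 -37.4 -1")

```text
t: 39.45
tcp_pos: [0.6237, -0.2946, 0.1085]
tool_rot: [0.889, 0.458, -0.001, -0.001]
force: [-0.3, 0.6, -2.8]
finger_gap: 0.601
gripper_force: 42.2
```

```bash
python3 - <<'E'
from plan import *
T=(.625,-.295)
plan((*T,.0195,54.7,"place"),(*T,.11,54.7,"up"))
E
```

```text
t 39.45 tcp [ 0.6237 -0.2946  0.1085] psi 54.5 tilt 0.17 gap 0.601 F [-0.3  0.6 -2.8] q6 1
place 0 1 89 0 0 -0.2 rows>=1.4
up 0 0 -90 0 0 -0.0 rows>=1.4
```

Emit:
move_arm(commands="0 0 30 0 0 0 -1;0 0 60 0 0 0 -1;0 0 82 0 0 0 -1;0 0 90 0 0 0 -1;0 0 90 0 0 0 -1")

```text
t: 40.08
tcp_pos: [0.6253, -0.2933, 0.0207]
tool_rot: [0.888, 0.459, 0.0, 0.0]
force: [0.6, -0.0, -2.3]
finger_gap: 0.595
gripper_force: 42.2
```

Emit:
move_arm(commands="0 0 0 0 0 0 0.2;0 0 0 0 0 0 0.6;0 0 0 0 0 0 0.6;0 0 -40 0 0 0 0.6;0 0 -90 0 0 0 0.6")

```text
t: 40.7
tcp_pos: [0.6242, -0.2934, 0.11]
tool_rot: [0.888, 0.459, -0.001, -0.001]
force: [0.1, -1.3, 0.4]
finger_gap: 0.803
gripper_force: 0.0
```

```bash
python3 - <<'E'
from plan import *
J=(.4342,-.1541)
plan((.52,-.22,.11,10,"mid"),(*J,.11,-20,"over"))
E
```

```text
t 40.70 tcp [ 0.6242 -0.2934  0.11  ] psi 54.7 tilt 0.17 gap 0.803 F [ 0.1 -1.3  0.4] q6 1
mid 0 -127 0 0 0 44.7 rows>=4.2
over -74 -80 0 0 0 30.0 rows>=2.8
```

Emit:
move_arm(commands="0 -25 0 0 0 9 0.8;0 -50 0 0 0 18 0.8;0 -76 0 0 0 27 0.8;0 -102 0 0 0 36 0.8;0 -127 0 0 0 44.7 0.8")

```text
t: 41.32
tcp_pos: [0.5209, -0.2202, 0.1109]
tool_rot: [0.996, 0.085, 0.0, 0.0]
force: [-0.3, -0.6, 0.1]
finger_gap: 0.9
gripper_force: 0.0
```

Emit:
move_arm(commands="-25 -27 0 0 0 10 0.8;-50 -54 0 0 0 20 0.8;-74 -80 0 0 0 30 0.8;-74 -80 0 0 0 30 0.8;-74 -80 0 0 0 30 0.8")

```text
t: 41.95
tcp_pos: [0.436, -0.1556, 0.1109]
tool_rot: [0.985, -0.173, 0.002, 0.001]
force: [-0.4, -0.8, 0.1]
finger_gap: 0.9
gripper_force: 0.0
```

```bash
python3 - <<'E'
from plan import *
J=(.4342,-.1541);T=(.456,-.295)
plan((*J,.018,-20,"down"),(*J,.11,-20,"up"),(.445,-.225,.11,23,"mid"),(*T,.11,66,"overT"),(*T,.0195,66,"place"))
E
```

```text
t 41.95 tcp [ 0.436  -0.1556  0.1109] psi -19.9 tilt 0.19 gap 0.900 F [-0.4 -0.8  0.1] q6 76
down -2 -1 93 0 0 0.1 rows>=1.5
up 0 0 -92 0 0 -0.0 rows>=1.5
mid 34 63 0 0 0 -43.0 rows>=4.0
overT -17 69 0 0 0 -43.0 rows>=4.0
place 0 0 90 0 0 -0.0 rows>=1.4
```

Emit:
move_arm(commands="-1 -1 30 0 0 0 0.8;-1 -1 60 0 0 0 0.8;-1 -1 85 0 0 0 0.8;-1 -1 92 0 0 0 0.8;-1 -1 92 0 0 0 0.8")

```text
t: 42.58
tcp_pos: [0.4347, -0.1539, 0.0181]
tool_rot: [0.985, -0.173, 0.0, 0.0]
force: [0.3, -0.0, -0.2]
finger_gap: 0.902
gripper_force: 0.0
```

Emit:
move_arm(commands="0 0 0 0 0 0 -1;0 0 0 0 0 0 -1;0 0 0 0 0 0 -1;0 0 0 0 0 0 -1;0 0 0 0 0 0 -1")

```text
t: 43.2
tcp_pos: [0.4347, -0.1538, 0.0194]
tool_rot: [0.985, -0.173, 0.001, 0.001]
force: [-0.4, -1.0, 7.8]
finger_gap: 0.597
gripper_force: 41.8
```

Emit:
move_arm(commands="0 0 -20 0 0 0 -1;0 0 -50 0 0 0 -1;0 0 -80 0 0 0 -1;0 0 -92 0 0 0 -1;0 0 -92 0 0 0 -1")

```text
t: 43.82
tcp_pos: [0.4341, -0.1533, 0.1107]
tool_rot: [0.985, -0.173, 0.001, 0.0]
force: [0.0, -0.1, -2.9]
finger_gap: 0.601
gripper_force: 42.6
```

Emit:
move_arm(commands="7 13 0 0 0 -9 -1;14 26 0 0 0 -18 -1;21 39 0 0 0 -27 -1;28 52 0 0 0 -36 -1;34 63 0 0 0 -43 -1")

```text
t: 44.45
tcp_pos: [0.4436, -0.224, 0.1087]
tool_rot: [0.979, 0.202, -0.001, -0.001]
force: [-0.1, -0.3, -3.9]
finger_gap: 0.602
gripper_force: 42.6
```

Emit:
move_arm(commands="-4 17 0 0 0 -10 -1;-8 34 0 0 0 -20 -1;-12 51 0 0 0 -30 -1;-17 69 0 0 0 -40 -1;-17 69 0 0 0 -43 -1")

```text
t: 45.08
tcp_pos: [0.4555, -0.2954, 0.1085]
tool_rot: [0.838, 0.545, -0.0, -0.001]
force: [-0.2, -0.0, -2.3]
finger_gap: 0.596
gripper_force: 42.6
```

```bash
python3 - <<'E'
from plan import *
T=(.456,-.295)
plan((*T,.0195,66,"place"),(*T,.11,66,"up"))
E
```

```text
t 45.08 tcp [ 0.4555 -0.2954  0.1085] psi 66.1 tilt 0.07 gap 0.596 F [-0.2 -0.  -2.3] q6 -21
place 1 0 89 0 0 0.1 rows>=1.4
up 0 0 -90 0 0 -0.0 rows>=1.4
```

Emit:
move_arm(commands="0 0 30 0 0 0 -1;0 0 60 0 0 0 -1;0 0 82 0 0 0 -1;0 0 90 0 0 0 -1;0 0 90 0 0 0 -1")

```text
t: 45.7
tcp_pos: [0.4551, -0.2937, 0.0198]
tool_rot: [0.839, 0.545, -0.0, -0.001]
force: [-0.2, 0.3, -2.1]
finger_gap: 0.597
gripper_force: 42.6
```

Emit:
move_arm(commands="0 0 0 0 0 0 0.2;0 0 0 0 0 0 0.6;0 0 0 0 0 0 0.6;0 0 -40 0 0 0 0.6;0 0 -90 0 0 0 0.6")

```text
t: 46.32
tcp_pos: [0.4551, -0.2938, 0.1104]
tool_rot: [0.839, 0.545, -0.0, -0.001]
force: [0.0, -1.4, 0.8]
finger_gap: 0.8
gripper_force: 0.0
```

Emit:
move_arm(commands="46 -20 -20 0 0 0 0.6;92 -40 -40 0 0 0 0;138 -60 -60 0 0 0 -1;184 -80 -60 0 0 0 -1;228 -102 -60 0 0 0 -1")

```text
t: 46.95
tcp_pos: [0.4555, -0.0431, 0.1711]
tool_rot: [0.839, 0.545, 0.001, 0.001]
force: [0.6, 0.0, 0.4]
finger_gap: 0.001
gripper_force: 0.0
```

```bash
python3 - <<'E'
from plan import *
from h import *
np.set_printoptions(precision=4,suppress=True)
s=snapshot("top");z=snapshot("scene")
a=s["image"][150:270,355:455];b=z["image"][120:270,120:320]
cv2.imwrite("pics/t3.png",np.hstack([cv2.resize(a,(375,450),interpolation=cv2.INTER_CUBIC),cv2.resize(b,(425,450),interpolation=cv2.INTER_CUBIC)])[:,:,::-1])
for uv in proj(s,[[.5405,-.295,.05],[.625,-.295,.05],[.456,-.295,.05]]): print("jar",np.array(jarfit(s,uv,13)).round(4))
B=(.541,-.3845)
plan((*B,.16,66,"overB"),(*B,.085,66,"down"))
E
```

```text
jar [   0.5423   -0.2951  -84.937  3640.    ]
jar [   0.6257   -0.2943  -92.5735 2436.    ]
jar [   0.4556   -0.2937  -88.8979 3519.    ]
t 47.05 tcp [ 0.4531 -0.0401  0.1705] psi 66.3 tilt 0.16 gap -0.000 F [ 0.4 -0.7  0.1] q6 4
overB -280 219 11 0 0 0.3 rows>=5.7
down 0 0 75 0 0 0.0 rows>=1.2
```

View pics/t3.png

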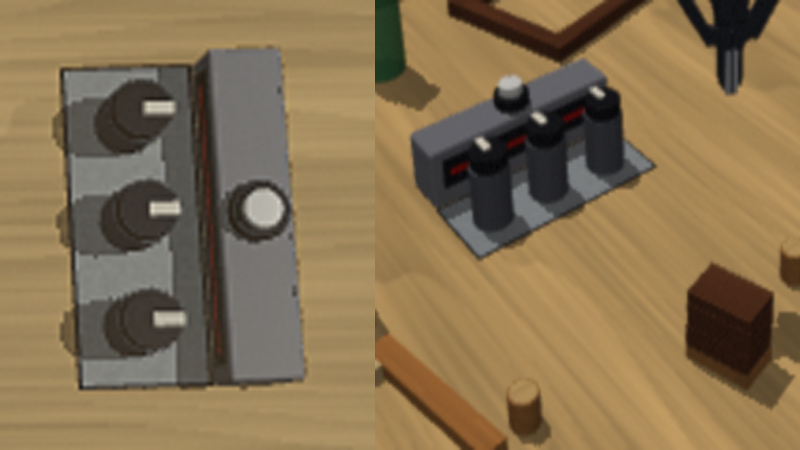

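Emit:
move_arm(commands="-50 39 2 0 0 0 -1;-100 78 4 0 0 0 -1;-149 117 6 0 0 0 -1;-198 155 8 0 0 0 -1;-245 192 10 0 0 0 -1")

```text
t: 47.68
tcp_pos: [0.531, -0.3496, 0.1604]
tool_rot: [0.839, 0.544, 0.0, 0.0]
force: [0.4, -0.2, -1.0]
finger_gap: 0.001
gripper_force: 0.0
```

Emit:
move_arm(commands="-35 27 0 0 0 0 -1;-35 27 0 0 0 0 -1;-35 27 30 0 0 0 -1;-35 27 60 0 0 0 -1;-35 27 72 0 0 0 -1")

```text
t: 48.3
tcp_pos: [0.5399, -0.3875, 0.0864]
tool_rot: [0.838, 0.545, -0.0, -0.002]
force: [-0.2, 0.3, 0.3]
finger_gap: -0.005
gripper_force: 0.0
```

```bash
python3 - <<'E'
from plan import *
plan((.541,-.3845,.0715,66,"press"))
E
```

```text
t 48.30 tcp [ 0.5399 -0.3875  0.0864] psi 66.0 tilt 0.27 gap -0.005 F [-0.2  0.3  0.3] q6 -21
press 3 0 15 0 0 0.0 rows>=0.2
```

Emit:
move_arm(commands="3 0 3 0 0 0 -1;3 0 6 0 0 0 -1;3 0 9 0 0 0 -1;3 0 11 0 0 0 -1;3 0 12 0 0 0 -1")

```text
t: 48.92
tcp_pos: [0.543, -0.3868, 0.0768]
tool_rot: [0.839, 0.545, 0.0, 0.001]
force: [0.5, -0.1, 1.9]
finger_gap: -0.005
gripper_force: 0.8
```

Emit:
move_arm(commands="0 0 1 0 0 0 -1;0 0 2 0 0 0 -1;0 0 3 0 0 0 -1;0 0 4 0 0 0 -1;0 0 4 0 0 0 -1")

```text
t: 49.55
tcp_pos: [0.543, -0.3868, 0.0725]
tool_rot: [0.839, 0.545, 0.0, 0.0]
force: [0.7, 0.5, 3.4]
finger_gap: 0.003
gripper_force: 1.8
```

Emit:
move_arm(commands="0 0 1 0 0 0 -1;0 0 2 0 0 0 -1;0 0 3 0 0 0 -1;0 0 3 0 0 0 -1;0 0 3 0 0 0 -1")

```text
t: 50.18
tcp_pos: [0.543, -0.3868, 0.0719]
tool_rot: [0.838, 0.545, 0.0, 0.001]
force: [-2.3, 2.4, 14.7]
finger_gap: -0.0
gripper_force: 7.3
```

Emit:
move_arm(commands="0 0 -5 0 0 0 -1;0 0 -15 0 0 0 -1;0 0 -40 0 0 0 -1;0 0 -70 0 0 0 -1;0 0 -90 0 0 0 -1")

```text
t: 50.8
tcp_pos: [0.5423, -0.3864, 0.16]
tool_rot: [0.839, 0.545, -0.0, -0.0]
force: [-0.1, 0.1, 0.3]
finger_gap: 0.0
gripper_force: 0.0
```

Emit:
move_arm(commands="46 -20 0 0 0 0 -1;92 -40 0 0 0 0 -1;138 -60 0 0 0 0 -1;184 -80 0 0 0 0 -1;228 -102 0 0 0 0 -1")

```text
t: 51.42
tcp_pos: [0.5412, -0.135, 0.1588]
tool_rot: [0.839, 0.545, -0.001, -0.001]
force: [0.8, 0.3, -0.5]
finger_gap: -0.001
gripper_force: 0.0
```

Emit:
move_arm(commands="0 100 0 0 0 0 -1;0 130 0 0 0 0 -1;0 130 0 0 0 0 -1;0 130 0 0 0 0 -1;0 130 0 0 0 0 -1")

```text
t: 52.05
tcp_pos: [0.659, -0.1888, 0.1587]
tool_rot: [0.839, 0.545, -0.001, -0.001]
force: [-0.1, -0.6, 0.7]
finger_gap: -0.001
gripper_force: 0.0
```

```bash
python3 - <<'E'
from plan import *
from h import *
np.set_printoptions(precision=4,suppress=True)
s=snapshot("top");z=snapshot("scene")
a=s["image"][130:290,180:455];b=z["image"][120:320,120:370]
cv2.imwrite("pics/t4.png",np.vstack([cv2.resize(a,(500,290),interpolation=cv2.INTER_CUBIC),cv2.resize(b,(500,300),interpolation=cv2.INTER_CUBIC)])[:,:,::-1])
for uv in proj(s,[[.5405,-.295,.05],[.625,-.295,.05],[.456,-.295,.05]]): print("jar",np.array(jarfit(s,uv,13)).round(4))
plan()
E
```

```text
jar [   0.543    -0.293   -86.9869 4078.    ]
jar [   0.6224   -0.2878  -82.3936 4137.    ]
jar [   0.4564   -0.2951  -90.7956 4158.    ]
t 52.15 tcp [ 0.6595 -0.189   0.1593] psi 66.0 tilt 0.10 gap 0.003 F [-0.9 -0.2  0.3] q6 -1
```

View pics/t4.png

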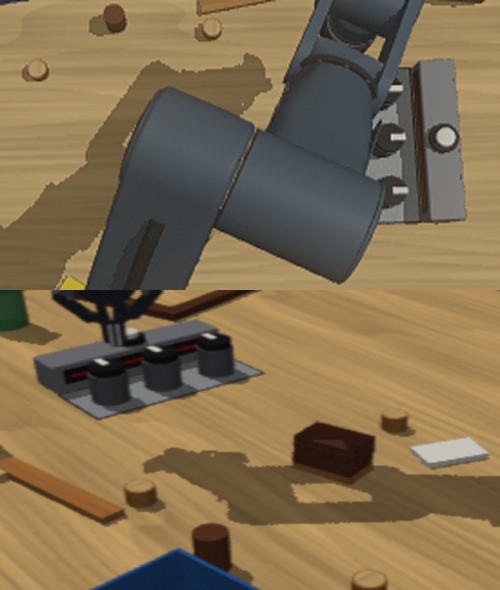

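The top view shows all three seals pointing at the window, at (397,90), (397,137) and (399,190). The button is up at (443,137) and the pile at (335,450) is square.

```bash
python3 -c "
from station import ticket
print(ticket.sign_off())"
```

```text
the job is handed in; nothing more can be done
None
```

I stacked the five blanks on the packing block, stood the three jars on the strip with labels facing the window, pressed the button to its stop and let it up, and handed the job in; the sign-off returned no verdict.

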